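# Turn the controller board level in the rework frame and lock it

## Robot

A 7-joint arm with a two-finger parallel gripper is mounted at the origin on the work surface. World frame = base frame: x ahead of the robot, y to its left, z up, the work surface at z = 0. Lengths are in m, angles in rad, forces in N, time in s.
With the tool pointing down it reaches from about 0.4 to 0.85 m from the base axis. Payload 10.4 kg.
Tool frame: the origin (TCP) lies on the centre line of the jaws, within the pads' length; the fingertips stand 8 mm ahead of it and the grasp point (between the pads) lies 11 mm behind it; z points along the fingers, y is the line along which they close (so a half turn about z gives the same grasp; the last joint's range is limited). The gripper opens to 87 mm and grips with 3 to 60 N. Pads are 19 mm wide; open, the fingers measure 117 mm over their backs; the gripper's body (75 mm by 190 mm) begins 51 mm behind the grasp point.
Start: joints at [1.326, 0.332, -0.065, 1.46, 0.022, 1.35, -0.088], TCP at [0.138, -0.61, 0.231] pointing down, gripper open.
Joint ranges: [-2.6, 2.6], [-0.5, 2.12], [-1.47, 1.34], [0.16, 2.42], [-1.27, 4.41], [0.06, 2.06], [-2.6, 2.6]. Speed limits (rad/s): [2.22, 2.22, 2.79, 2.79, 3.14, 3.14, 3.14].

## Interface

Orientations are given as a unit quaternion [w, x, y, z].
In Python, from station import robot, viewer gives the robot as it stands.
- The arm moves only by the tool arm_command, never from a script. Its argument "commands" is a list that holds one entry, the list of rows, each a list of 7 numbers: the closure, from 0 (fully open) to 1 (shut), then the shift along the tool's x, y, z normalised to -1 to 1, where 1 is 0.15 m, then the turn, a rotation vector about the tool's x, y, z normalised to -1 to 1, where 1 is 360 degrees. In form: [[[jaw, dx, dy, dz, ax, ay, az], ...]]. A call has 1 to 5 rows; each row shifts and turns the commanded pose from where the row before left it, along the tool's axes as they then stand; what a row does not reach is not made up. A row lasts 1/10 s, in which the tool goes at most 50 mm and 8.59 degrees, less where a joint would pass 70% of its speed; a pose out of reach is approached as far as the arm can. A call with a number of a shift or a turn outside -1 to 1 is refused whole. A call with a gripper value outside its range is refused whole. The fingers move at their own pace and stop on an object; "squeeze" is the grip in N (left out, the last holds). Time passes only in rows, so rows that do not move let the fingers close. It gives the time, the measured TCP pose, the force, the opening and the grip force at its end, in the units of the state.
- robot.observe(): the state, without advancing time (a new reading comes with each control period).
- viewer.read_camera(name): name is "side" or "top"; returns a dict with "frame" (480x640x3 uint8, red, green, blue), "fx", "fy", "cx", "cy" (pixels), "view" (4x4, takes a point from world to camera coordinates). Camera axes: x right, y down, z forward; pixel columns grow to the right and rows downward; lengths in m; the calibration is good to about 2 mm. A picture is of the moment at which its call begins. There is no depth.
- robot.finish_job(): hands the job in; it is judged then, once.
The state is a dict: "t": time; "q": joint angles; "qd": joint speeds; "joint_efforts": joint torques, N m; "tcp_pos": TCP position; "tool_rot": TCP orientation; "force": force on the tool from outside, world axes, zero at the start; "wrist_torque": the same for the moment, N m; "grip_width": finger opening in m; "finger_force": force on a finger pad.
Only numpy, scipy, OpenCV 4.12 (cv2) and the standard library are available. Lean on these libraries where they do the work, as an engineer would, in place of code of your own. Each camera call takes 0.05 s, during which the arm holds its last target. There are 200 camera calls.

## Task

The load frame's controller board stands on edge in the rework frame and the red lock knob is slack. Turn it by its aluminium rails, never touching the board itself, until it lies level with the solder side up; then tighten the red wing knob clockwise all the way to its stop so that it is locked there. Leave the other things on the bench where they are.

Things in the scene. Friction and masses are not known exactly. Their poses are not given: they have to be found in the camera images.
- rework_frame: fixed grey stand of the rework frame, origin on the table under its middle, axes as frame_axis. At y = +135 and -135 mm: a foot (150 mm in x, 56 in y, 19 high), an upright (40 in x, 22 in y) and on top a round bearing head (58 mm across, 36 long in y) centred 115 mm up. Two tie rods near the table join the feet (tops 28 mm up).
- frame_axis (a point): middle of the frame's turning axis, half-way between the uprights, 115 mm above the table; fixed to the stand. x points level across the frame, away from the robot; y along the turning axis towards the upright that carries the red knob; z up.
- board_frame (a joint): turn of the board with its rails, rad. 0 = level, solder side up; +1.57 = upright, turning rail at the top, solder side facing away from the robot (+x of frame_axis). Starts at 1.2 to 1.95. Balanced: it stays where it is left, with a drag of 0.14 N m while the knob is slack. Range -0.9 to 2.4; no stop at level.
- turning_rail (a point): middle of the aluminium rail that is on top at the start and comes to the robot side at level: a bar 200 mm long (its y), 12 mm across in the board's plane (its x), 14 mm thick (its z, out of the solder side). Seen from frame_axis its centre is at x = -56 cos q, z = +56 sin q mm (q = joint board_frame). An equal rail lies opposite; black end bars join them at y = +93 and -93 mm.
- circuit_board: green circuit board, 172 x 104 x 2.4 mm, held between the rails in their mid-plane (the rails stand 6 mm proud of it on each side). Origin at its centre, on the turning axis; z out of the solder side, which is flat with many small silver dots; the other side bears components up to 26 mm tall. Not to be touched.
- lock_knob (a joint): turn of the red lock knob, rad; grows as it is turned clockwise, seen looking down on the knob. It starts slack (0.15 to 0.55), bites at about 0.85 and is fully tight at its stop at 1.5. Turns with 0.2 N m, somewhat more once it bites; stays where it is left. When tight it clamps the board frame.
- knob_grip (a point): point on the red wing knob's axis at gripping height, 68 mm from the turning axis, at y = +135 mm of frame_axis. z = knob axis, outward, leaning 30 degrees from vertical towards the robot side (-x of frame_axis). The wing is 62 mm long along x, 13 thick along y, from 14 mm below to 12 mm above this point; below it a round flange 38 mm across. x and y turn with the knob.
- screw_tin: small open steel dish, 52 mm across and 22 mm high, on the table between the frame's two tie rods, under the board; its origin is the centre of its underside (bystander)
- screwdriver: screwdriver with an orange handle, 180 mm long, lying in front of the frame (robot side); its origin is under its middle (bystander)
- flux_bottle: white bottle with a red cap, 42 mm across, 105 mm high, standing behind the frame; its origin is the centre of its underside (bystander)
- solder_reel: blue reel, 60 mm across, 42 mm high, standing behind the frame; its origin is the centre of its underside (bystander)
- brush: wooden brush, 160 mm long, lying beyond the frame's right foot; its origin is under its middle (bystander)
- specimen_tin: round aluminium tin, 68 mm across, 45 mm high, at the left; its origin is the centre of its underside (bystander)
- porous_disc: grey stone disc, 72 mm across, 12 mm thick, at the left; its origin is the centre of its underside (bystander)
- calipers: steel calipers, 190 mm long, lying at the right; their origin is under the middle of the beam (bystander)

How it is judged:
By the outcome, as a careful person would: the job done as asked, in the order asked, and still so for the second after the job is handed in, with the robot touching nothing.
It also fails if it takes over 51 s, if anything falls off the work surface, if the arm or the gripper's body presses on something with over 40 N, if the wrist force passes 120 N, or if a joint passes its speed limit or range.

## Working session

There is one attempt and no reset: what is moved stays moved. The work goes in short steps, Python scripts to look and compute and a tool call to move; the robot and the scene stay as the last step left them, time stands still between calls to the robot, and variables do not carry over. Pictures are saved under pics/ and viewed, at most 10 in all, crops included, and the job is handed in when it is done.

Besides the shell and the picture viewer there is one more tool, called after ">>>" by a JSON object that holds its "fn" and its "kwargs", one argument or row to a line. arm_command: Moves the arm, as the interface text tells. Scaled input: -1 to 1 covers 0.15 m each way for a shift and 360 degrees each way for a turn. Its arguments: {"type":"object","properties":{"commands":{"type":"array"},"squeeze":{"type":"number"}},"required":["commands"]}

```bash
mkdir -p pics; ls; python3 - <<'E'
from station import robot, viewer
import cv2,numpy as np,pickle
s=robot.observe();print(s)
for n in("side","top"):
    d=viewer.read_camera(n);pickle.dump(d,open(n+'.pkl','wb'))
    cv2.imwrite(f'pics/{n}0.png',d['frame'][:,:,::-1]);print(n,d['fx'],d['cx'],d['cy'],np.round(d['view'],4).tolist())
E
```

```text
pics
{'t': 0.0, 'q': array([ 1.32637689,  0.33289189, -0.06471917,  1.46093454,  0.0216155 ,
        1.34988121, -0.08849339]), 'qd': array([-0.00083205, -0.00120574, -0.00105972,  0.00029134,  0.00023455,
       -0.00010828,  0.00124308]), 'joint_efforts': array([-2.70734981e-04, -6.23250747e+01,  2.40020163e-02, -3.89900100e+01,
       -6.15422730e-02,  3.98465584e-02,  1.30287258e-04]), 'tcp_pos': array([ 0.13742352, -0.60932734,  0.22974471]), 'tool_rot': array([-7.00011993e-04,  9.93852858e-01,  1.10706789e-01, -1.14846033e-04]), 'force': array([-0.27203049, -0.57552703, -0.36659452]), 'wrist_torque': array([-0.01295062, -0.03683926, -0.03523491]), 'finger_force': 0.0, 'grip_width': 0.08713120390141016}
side 503.03760581270643 308.49802126630965 240.17284021305983 [[0.9884, -0.1519, -0.007, -0.5661], [-0.1037, -0.6397, -0.7616, 0.1423], [0.1112, 0.7535, -0.648, 1.5408], [0.0, 0.0, 0.0, 1.0]]
top 602.5536854693147 315.12096011650743 236.67799061742633 [[-0.0255, -0.9994, -0.0217, -0.0183], [-0.9905, 0.0282, -0.1347, 0.5638], [0.1352, 0.0181, -0.9907, 1.6675], [0.0, 0.0, 0.0, 1.0]]
```

View pics/side0.png

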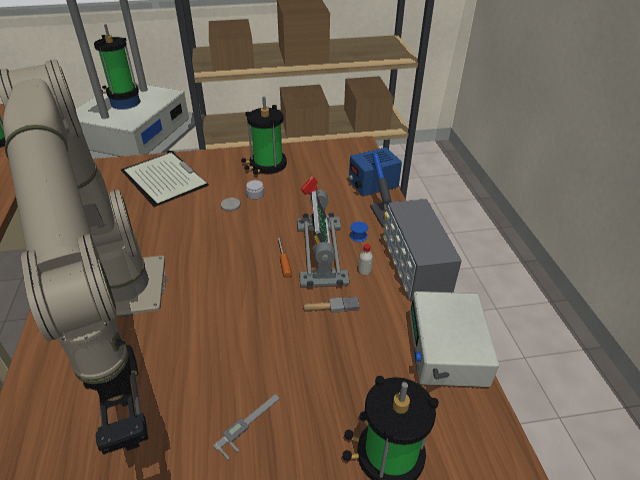

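View pics/top0.png

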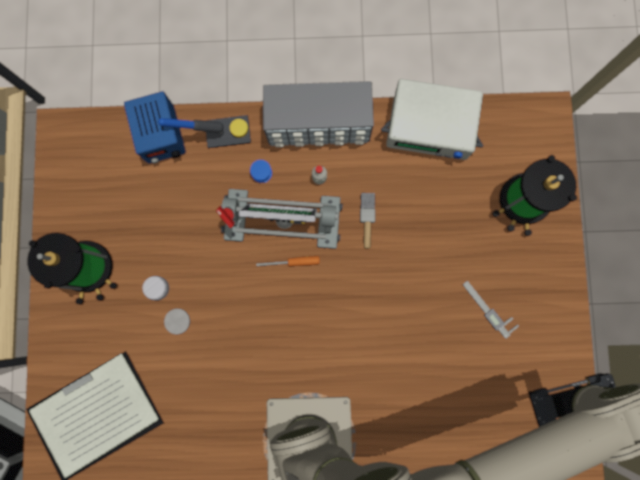

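The side view shows the frame at about (322,240) with the red knob at (310,185). In the top view the frame spans (225..340, 190..245) with the knob at (227,217). The screwdriver lies in front and the bottle and reel behind. I'll crop both.

```bash
python3 - <<'E'
import cv2,pickle,numpy as np
a=pickle.load(open('side.pkl','rb'))['frame'][165:295,285:385,::-1]
b=pickle.load(open('top.pkl','rb'))['frame'][180:255,210:350,::-1]
A=cv2.resize(a,None,fx=4.5,fy=4.5,interpolation=cv2.INTER_CUBIC);B=cv2.resize(b,None,fx=5.5,fy=5.5,interpolation=cv2.INTER_CUBIC)
cv2.imwrite('pics/sc.png',A);cv2.imwrite('pics/tc.png',B);print(A.shape,B.shape)
E
```

```text
(585, 450, 3) (412, 770, 3)
```

View pics/sc.png

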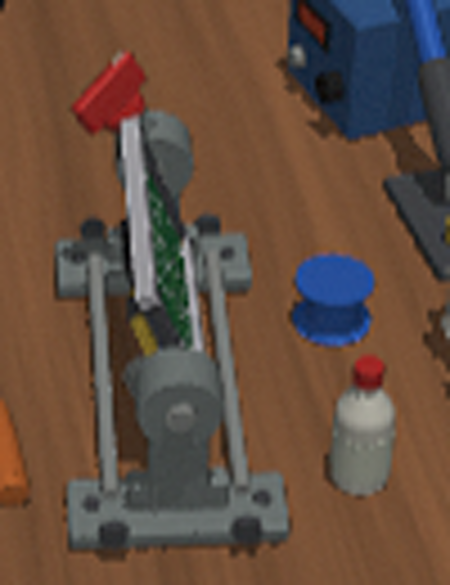

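View pics/tc.png

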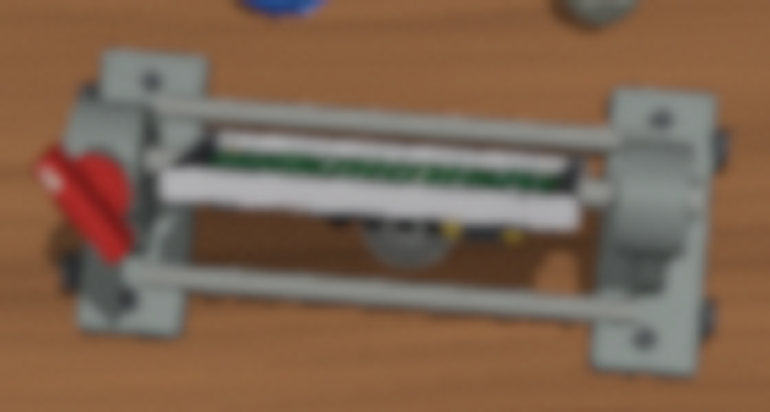

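The side crop shows the top rail running from (133,120) to (147,300), leaning towards the robot, with the red wing at (110,95). The top crop shows the feet corners, the top rail spanning (160–580, 165–230), and the wing running from (45,165) to (120,250).

```bash
cat > h.py <<'E'
import numpy as np,pickle,cv2
from scipy.spatial.transform import Rotation as R
def ray(d,u,v):
    V=d['view'];o=-V[:3,:3].T@V[:3,3]
    k=V[:3,:3].T@np.array([(u-d['cx'])/d['fx'],(v-d['cy'])/d['fy'],1]);return o,k/np.linalg.norm(k)
def plane(d,u,v,p,n=(0,0,1)):
    o,k=ray(d,u,v);n=np.array(n);return o+k*(n@(np.array(p)-o))/(n@k)
def proj(d,P):
    c=d['view'][:3,:3]@np.array(P)+d['view'][:3,3];return np.array([d['fx']*c[0]/c[2]+d['cx'],d['fy']*c[1]/c[2]+d['cy']])
def tri(d1,p1,d2,p2):
    o1,k1=ray(d1,*p1);o2,k2=ray(d2,*p2)
    a=np.linalg.lstsq(np.c_[k1,-k2],o2-o1,rcond=None)[0]
    A,B=o1+a[0]*k1,o2+a[1]*k2;return (A+B)/2,np.linalg.norm(A-B)
def load(): return pickle.load(open('side.pkl','rb')),pickle.load(open('top.pkl','rb'))
def tc(u,v):return 210+(u+.5)/5.5-.5,180+(v+.5)/5.5-.5
def sc(u,v):return 285+(u+.5)/4.5-.5,165+(v+.5)/4.5-.5
E
python3 - <<'E'
from h import *
s,t=load()
L=[plane(t,*tc(*p),[0,0,.019]) for p in [(103,52),(207,58),(183,337),(77,330)]]
Rr=[plane(t,*tc(*p),[0,0,.019]) for p in [(613,90),(717,97),(697,373),(592,368)]]
f=lambda Q:[np.round(np.linalg.norm(Q[i]-Q[(i+1)%4]),4) for i in range(4)]
l,r=np.mean(L,0),np.mean(Rr,0);print(f(L),f(Rr),l,r,np.linalg.norm(l-r))
Y=(l-r);Y[2]=0;Y/=np.linalg.norm(Y);C=(l+r)/2;C[2]=.115;X=np.cross(Y,[0,0,1]);print('C',C,'X',X,'yaw',np.arctan2(X[1],X[0]))
# side-view check of foot corners of near foot
S=[plane(s,*sc(*p),[0,0,.019]) for p in [(68,485),(285,475)]];print('side near-foot',[np.round([(q-C)@X,(q-C)@Y],4) for q in S])
# rail: side/top
M=np.c_[X,Y,[0,0,1]]
for a,b in [((167,182),(133,122)),((575,213),(147,300)),]:
    P,e=tri(t,tc(*a),s,sc(*b));print('rail',np.round(M.T@(P-C),4),e)
for p in [(160,165),(580,190),(160,203),(580,230),(370,178),(370,215)]:
    for z in(.165,.178):
        P=plane(t,*tc(*p),[0,0,z]);print(p,z,np.round(M.T@(P-C),4))
for e in [((45,165),(110,65)),]: pass
n=M@[-.5,0,.8660254]
K=C+M@[0,.135,0]+.068*n
print('knob_grip exp',K,'px top',proj(t,K),'side',proj(s,K))
for nm,d in(('top',t),('side',s)):
    hsv=cv2.cvtColor(d['frame'],cv2.COLOR_RGB2HSV);m=((hsv[...,0]<8)|(hsv[...,0]>172))&(hsv[...,1]>150)&(hsv[...,2]>60)
    c=proj(d,K);yy,xx=np.nonzero(m);k=(abs(xx-c[0])<25)&(abs(yy-c[1])<25);print(nm,xx[k].mean(),yy[k].mean(),xx[k].min(),xx[k].max(),yy[k].min(),yy[k].max())
    print(np.round(d['frame'][0,0]))
kx=M@[.8660254,0,.5]
for a in [(45,160),(118,255),(60,152),(132,245)]:
    P=plane(t,*tc(*a),K+.012*n,n)-K;print('wing',np.round([P@kx,P@Y],4))
E
```

```text
[np.float64(0.0552), np.float64(0.1486), np.float64(0.0557), np.float64(0.1483)] [np.float64(0.0547), np.float64(0.1462), np.float64(0.0545), np.float64(0.1474)] [0.63596808 0.19483602 0.019     ] [ 0.60813481 -0.07307117  0.019     ] 0.26934913115556347
C [0.62205145 0.06088242 0.115     ] X [ 0.99464658 -0.1033353   0.        ] yaw -0.10352009728004241
side near-foot [array([-0.0721, -0.1123]), array([ 0.0778, -0.1108])]
rail [-0.0168  0.0976  0.058 ] 0.003153306433467759
rail [-0.0178 -0.0978  0.0539] 0.0007996553490632669
(160, 165) 0.165 [-0.0091  0.1029  0.05  ]
(160, 165) 0.178 [-0.0113  0.1008  0.063 ]
(580, 190) 0.165 [-0.0063 -0.0992  0.05  ]
(580, 190) 0.178 [-0.0085 -0.0997  0.063 ]
(160, 203) 0.165 [-0.0275  0.1011  0.05  ]
(160, 203) 0.178 [-0.0296  0.099   0.063 ]
(580, 230) 0.165 [-0.0256 -0.1007  0.05  ]
(580, 230) 0.178 [-0.0277 -0.1012  0.063 ]
(370, 178) 0.165 [-0.0079  0.0016  0.05  ]
(370, 178) 0.178 [-0.0101  0.0003  0.063 ]
(370, 215) 0.165 [-0.0258  0.0001  0.05  ]
(370, 215) 0.178 [-0.0279 -0.0012  0.063 ]
knob_grip exp [0.60218373 0.19867311 0.17388973] px top [225.13342547 217.42343135] side [307.78438152 185.20707299]
top 226.31088082901553 216.1139896373057 217 233 207 226
[176 169 162]
side 309.35754189944134 185.93296089385476 301 317 176 194
[192 196 197]
wing [0.0273 0.0168]
wing [-0.018  -0.0179]
wing [0.0319 0.0097]
wing [-0.0123 -0.0246]
```

>>> {"fn": "arm_command", "kwargs": {
  "commands": [
    [[0,0,0,0,0,0,0.0173],[0,0,0,0,0,0,0.0173],[0,0,0,0,0,0,0.0173],[0,0,0,0,0,0,0]]
  ],
  "squeeze": 20
}}

```text
t: 0.5
tcp_pos: [0.1375, -0.6095, 0.2301]
tool_rot: [-0.0, 0.999, -0.053, -0.0]
force: [-1.3, 0.4, 0.1]
grip_width: 0.0872
finger_force: 0.0
```

```bash
cat >> h.py <<'E'
C=np.array([.623,.0608,.115]);yaw=-.1035
M=R.from_euler('z',yaw).as_matrix()
n=M@[-.5,0,.8660254]; K=C+M@[0,.135,0]+.068*n
def go(fx,fy,fz,Rt=None,world=None):
    """frame coords -> print shift in tool axes (norm units) and turn"""
    from station import robot
    s=robot.observe();T=R.from_quat(s['tool_rot'],scalar_first=True)
    P=np.array(world) if world is not None else C+M@np.array([fx,fy,fz])
    d=P-s['tcp_pos'];print('t',s['t'],'frame pos',np.round(M.T@(s['tcp_pos']-C),4),'F',np.round(M.T@s['force'],1),'w',s['grip_width'])
    print('dist',np.linalg.norm(d),'shift/0.15',np.round(T.inv().apply(d)/.15,3))
    if Rt is None: Rt=np.c_[M[:,0],-M[:,1],[0,0,-1]]
    rv=(T.inv()*R.from_matrix(Rt)).as_rotvec(degrees=True);print('turn/360',np.round(rv/360,4),'q',np.round(s['q'],2))
E
python3 -c "
from h import *
go(.035,0,.13)"
```

```text
t 0.5 frame pos [-0.4137 -0.7169  0.1151] F [-1.3  0.2  0.1] w 0.08717614189813774
dist 0.845848508695613 shift/0.15 [ 2.979 -4.787 -0.097]
turn/360 [-0.0001  0.0001 -0.0004] q [ 1.29  0.33 -0.02  1.46  0.01  1.35 -0.41]
```

>>> {"fn": "arm_command", "kwargs": {
  "commands": [
    [[0,0.16,-0.26,-0.01,0,0,0],[0,0.16,-0.26,-0.01,0,0,0],[0,0.16,-0.26,-0.01,0,0,0],[0,0.16,-0.26,-0.01,0,0,0],[0,0.16,-0.26,-0.01,0,0,0]]
  ]
}}

```text
t: 1.0
tcp_pos: [0.2779, -0.4266, 0.2381]
tool_rot: [0.0, 0.999, -0.05, -0.0]
force: [1.3, -1.7, -0.6]
grip_width: 0.0868
finger_force: 0.0
```

>>> {"fn": "arm_command", "kwargs": {
  "commands": [
    [[0,0.16,-0.26,-0.01,0,0,0],[0,0.16,-0.26,-0.01,0,0,0],[0,0.16,-0.26,-0.01,0,0,0],[0,0.16,-0.26,-0.01,0,0,0],[0,0.16,-0.26,-0.01,0,0,0]]
  ]
}}

```text
t: 1.5
tcp_pos: [0.4175, -0.2452, 0.2457]
tool_rot: [0.0, 0.999, -0.05, 0.0]
force: [0.4, -2.2, -0.1]
grip_width: 0.0871
finger_force: 0.0
```

>>> {"fn": "arm_command", "kwargs": {
  "commands": [
    [[0,0.16,-0.26,0,0,0,0],[0,0.16,-0.26,0,0,0,0],[0,0.16,-0.26,0,0,0,0],[0,0.16,-0.26,0,0,0,0],[0,0,0,0,0,0,0]]
  ]
}}

```text
t: 2.0
tcp_pos: [0.5309, -0.0949, 0.2454]
tool_rot: [-0.002, 0.999, -0.046, 0.0]
force: [-0.4, 0.1, -0.7]
grip_width: 0.0871
finger_force: 0.0
```

```bash
python3 -c "
from h import *
go(.035,0,.10)"
```

```text
t 2.0 frame pos [-0.0755 -0.1644  0.1304] F [-0.4  0.1 -0.7] w 0.08706628598919407
dist 0.2004140478357136 shift/0.15 [ 0.749 -1.087  0.207]
turn/360 [-0.0005 -0.0001  0.0018] q [ 0.59  0.18 -0.56  1.64  0.09  1.35 -1.64]
```

>>> {"fn": "arm_command", "kwargs": {
  "commands": [
    [[0,0.15,-0.217,0,0,0,0],[0,0.15,-0.217,0,0,0,0],[0,0.15,-0.217,0,0,0,0],[0,0.15,-0.217,0,0,0,0],[0,0.15,-0.217,0,0,0,0]]
  ]
}}

```text
t: 2.5
tcp_pos: [0.6582, 0.0491, 0.2452]
tool_rot: [0.0, 0.999, -0.051, -0.0]
force: [0.3, -1.2, 1.2]
grip_width: 0.0871
finger_force: 0.0
```

>>> {"fn": "arm_command", "kwargs": {
  "commands": [
    [[0,0,0,0.15,0,0,0],[0,0,0,0.15,0,0,0],[0,0,0,0,0,0,0]]
  ]
}}

```text
t: 2.8
tcp_pos: [0.6557, 0.048, 0.1969]
tool_rot: [0.0, 0.999, -0.051, -0.003]
force: [-0.6, -0.2, -0.6]
grip_width: 0.0869
finger_force: 0.0
```

```bash
python3 - <<'E'
from h import *
go(.03,0,.064)
from station import viewer
a=[]
for nm,(r,c,f) in {'side':((165,295),(265,385),4),'top':((160,260),(190,370),3)}.items():
    d=viewer.read_camera(nm);a.append(cv2.resize(d['frame'][r[0]:r[1],c[0]:c[1],::-1],None,fx=f if nm=='side' else 1.6,fy=f if nm=='side' else 5.2,interpolation=cv2.INTER_CUBIC))
cv2.imwrite('pics/p1.png',np.hstack(a))
E
```

```text
t 2.8 frame pos [ 0.0339 -0.0094  0.0819] F [-0.5 -0.3 -0.6] w 0.08693971177896796
dist 0.020573691361918153 shift/0.15 [-0.025 -0.063  0.119]
turn/360 [0.0002 0.0009 0.0004] q [ 0.28  0.49 -0.6   1.38  0.27  1.36 -1.99]
```

View pics/p1.png

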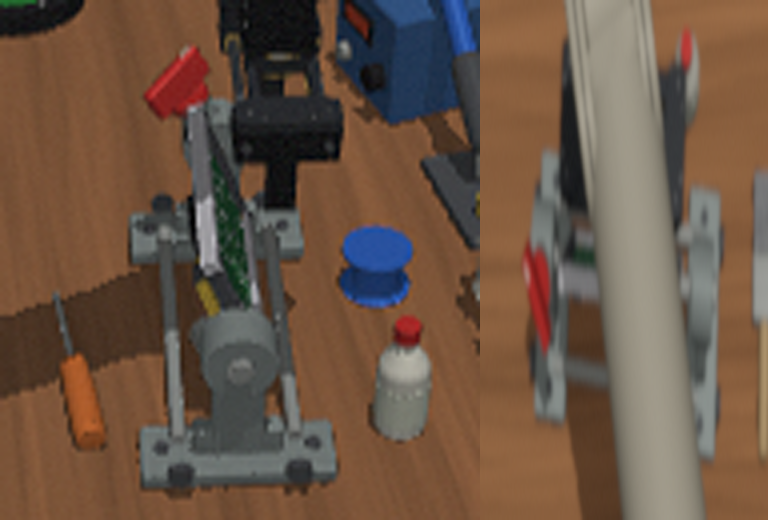

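The finger is behind the rail on the solder side and clear of it, so I'll lower it beside the rail and push.

>>> {"fn": "arm_command", "kwargs": {
  "commands": [
    [[0,0,-0.06,0.06,0,0,0],[0,0,0,0.06,0,0,0],[0,-0.08,0,0,0,0,0],[0,-0.08,0,0,0,0,0],[0,0,0,0,0,0,0]]
  ]
}}

```text
t: 3.4
tcp_pos: [0.6336, 0.0605, 0.1827]
tool_rot: [0.0, 0.999, -0.051, 0.0]
force: [0.6, -0.2, 0.2]
grip_width: 0.0871
finger_force: 0.0
```

```bash
python3 -c "
from h import *
go(0,0,.063)"
```

```text
t 3.4 frame pos [0.0106 0.0008 0.0677] F [ 0.6 -0.1  0.2] w 0.08711171079304145
dist 0.011567519114917345 shift/0.15 [-0.07   0.005  0.031]
turn/360 [ 0.     -0.      0.0001] q [ 0.29  0.45 -0.61  1.47  0.26  1.3  -2.02]
```

>>> {"fn": "arm_command", "kwargs": {
  "commands": [
    [[0,-0.07,0,0.03,0,0,0],[0,-0.04,0,0.01,0,0,0],[0,-0.04,0,0.01,0,0,0],[0,-0.04,0,0.025,0,0,0],[0,-0.04,0,0.025,0,0,0]]
  ]
}}

```text
t: 3.9
tcp_pos: [0.6001, 0.0636, 0.1678]
tool_rot: [0.0, 0.999, -0.052, 0.0]
force: [0.2, 0.0, 2.9]
grip_width: 0.0868
finger_force: 1.5
```

```bash
python3 -c "
from h import *
go(-.036,0,.043)"
```

```text
t 3.9 frame pos [-0.0231  0.0004  0.0528] F [0.2 0.  2.9] w 0.0868044329597341
dist 0.01621878221142742 shift/0.15 [-0.086  0.003  0.065]
turn/360 [-0.     -0.0001 -0.0001] q [ 0.31  0.39 -0.62  1.58  0.24  1.25 -2.03]
```

>>> {"fn": "arm_command", "kwargs": {
  "commands": [
    [[0,-0.043,0,0.033,0,0,0],[0,-0.043,0,0.033,0,0,0],[0,-0.04,0,0.04,0,0,0],[0,-0.04,0,0.04,0,0,0],[0,0,0,0,0,0,0]]
  ]
}}

```text
t: 4.4
tcp_pos: [0.5737, 0.0663, 0.1444]
tool_rot: [0.0, 0.999, -0.052, -0.001]
force: [-0.2, 0.2, 0.4]
grip_width: 0.0869
finger_force: 0.0
```

```bash
python3 -c "
from h import *
go(-.058,0,.017)"
```

```text
t 4.4 frame pos [-0.0496  0.0003  0.0294] F [-0.2  0.2  0.4] w 0.08689181312508895
dist 0.01500302410847832 shift/0.15 [-0.056  0.002  0.083]
turn/360 [ 0.0001  0.0004 -0.    ] q [ 0.33  0.36 -0.63  1.67  0.23  1.19 -2.04]
```

>>> {"fn": "arm_command", "kwargs": {
  "commands": [
    [[0,-0.028,0,0.035,0,0,0],[0,-0.028,0,0.03,0,0,0],[0,0,0,0.02,0,0,0],[0,0,0,0,0,0,0],[0,0,0,0,0,0,0]]
  ]
}}

```text
t: 4.9
tcp_pos: [0.5668, 0.067, 0.1326]
tool_rot: [0.0, 0.999, -0.052, -0.0]
force: [-1.1, 1.0, -0.2]
grip_width: 0.0871
finger_force: 0.0
```

```bash
python3 -c "
from h import *
go(-.058,0,.015)"
```

```text
t 4.9 frame pos [-0.0566  0.0003  0.0176] F [-1.2  0.9 -0.2] w 0.08711644021154834
dist 0.002962677485504397 shift/0.15 [-0.01   0.002  0.017]
turn/360 [ 0.      0.0001 -0.0001] q [ 0.33  0.36 -0.63  1.7   0.23  1.16 -2.04]
```

>>> {"fn": "arm_command", "kwargs": {
  "commands": [
    [[0,-0.005,0,0.017,0,0,0],[0,0,0,0,0,0,0],[0,0,0,0,0,0,0]]
  ]
}}

```text
t: 5.2
tcp_pos: [0.5661, 0.067, 0.1302]
tool_rot: [0.0, 0.999, -0.052, -0.0]
force: [-0.4, -0.1, -0.1]
grip_width: 0.0869
finger_force: 0.1
```

```bash
python3 - <<'E'
from h import *
go(-.058,0,.015)
from station import viewer
a=[]
for nm,(r,c,f) in {'side':((165,295),(265,385),4),'top':((180,255),(210,350),4)}.items():
    d=viewer.read_camera(nm);pickle.dump(d,open(nm+'.pkl','wb'))
    im=cv2.resize(d['frame'][r[0]:r[1],c[0]:c[1],::-1],None,fx=3 if nm=='side' else 3,fy=4,interpolation=cv2.INTER_CUBIC)
    a.append(np.vstack([im,np.zeros((520-im.shape[0],im.shape[1],3),np.uint8)]))
cv2.imwrite('pics/p2.png',np.hstack(a));print(np.hstack(a).shape)
E
```

```text
t 5.2 frame pos [-0.0572  0.0003  0.0152] F [-0.4 -0.2 -0.1] w 0.0869279809522089
dist 0.0008958432996345633 shift/0.15 [-0.005  0.002  0.001]
turn/360 [ 0.      0.0001 -0.0001] q [ 0.33  0.36 -0.63  1.71  0.23  1.15 -2.04]
(520, 780, 3)
```

View pics/p2.png

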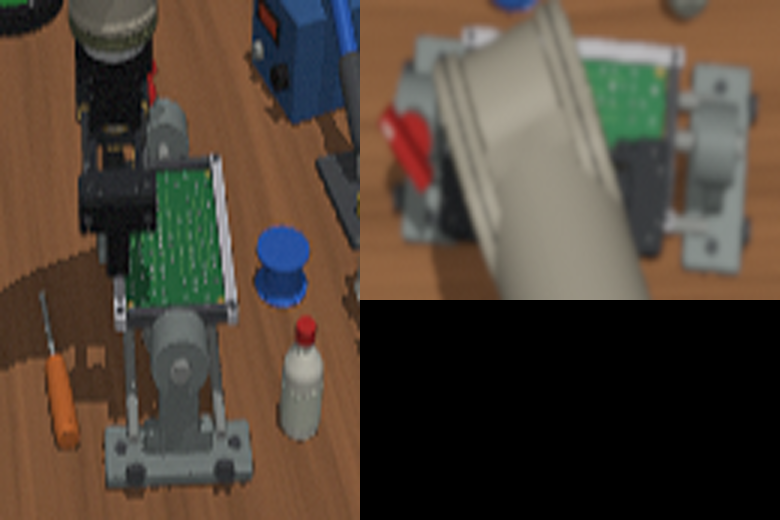

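>>> {"fn": "arm_command", "kwargs": {
  "commands": [
    [[0,0,0,-0.1,0,0,0],[0,0,0,-0.25,0,0,0],[0,0,0,-0.25,0,0,-0.023],[0,0,0,-0.25,0,0,-0.023],[0,0,0,-0.25,0,0,-0.023]]
  ]
}}

```text
t: 5.8
tcp_pos: [0.5659, 0.0673, 0.2982]
tool_rot: [0.0, 0.986, 0.167, 0.0]
force: [0.4, 0.0, -0.6]
grip_width: 0.087
finger_force: 0.0
```

>>> {"fn": "arm_command", "kwargs": {
  "commands": [
    [[0,-0.1,0,0,0,0,-0.023],[0,-0.1,0,0,0,0,-0.023],[0,-0.1,0,0,0,0,-0.023],[0,0,0,0,0,0,-0.023],[0,0,0,0,0,0,-0.023]]
  ]
}}

```text
t: 6.3
tcp_pos: [0.5262, 0.0465, 0.2967]
tool_rot: [0.001, 0.863, 0.504, 0.0]
force: [0.0, 0.8, 0.2]
grip_width: 0.087
finger_force: 0.0
```

>>> {"fn": "arm_command", "kwargs": {
  "commands": [
    [[0,0,0,0,0,0,-0.023],[0,0,0,0,0,0,-0.023],[0,0,0,0,0,0,-0.023],[0,0,0,0,0,0,-0.023],[0,0,0,0,0,0,-0.023]]
  ]
}}

```text
t: 6.8
tcp_pos: [0.5264, 0.0469, 0.2965]
tool_rot: [0.0, 0.629, 0.777, 0.0]
force: [0.3, -0.2, 0.0]
grip_width: 0.0868
finger_force: 0.0
```

>>> {"fn": "arm_command", "kwargs": {
  "commands": [
    [[0,0,0,0,0,0,-0.023],[0,0,0,0,0,0,-0.023],[0,0,0,0,0,0,-0.023],[0,0,0,0,0,0,-0.023],[0,0,0,0,0,0,-0.023]]
  ]
}}

```text
t: 7.3
tcp_pos: [0.5264, 0.0469, 0.2965]
tool_rot: [0.0, 0.314, 0.949, -0.0]
force: [0.4, 0.9, -0.9]
grip_width: 0.087
finger_force: 0.0
```

>>> {"fn": "arm_command", "kwargs": {
  "commands": [
    [[0,0,0,0,0,0,-0.023],[0,0,0,0,0,0,-0.023],[0,0,0,0,0,0,-0.023],[0,0,0,0,0,0,-0.023],[0,0,0,0,0,0,0]]
  ]
}}

```text
t: 7.8
tcp_pos: [0.5264, 0.0468, 0.2963]
tool_rot: [0.0, 0.032, 0.999, -0.0]
force: [0.8, 0.2, 0.6]
grip_width: 0.0872
finger_force: 0.0
```

```bash
cat >> h.py <<'E'
kx=M@[.8660254,0,.5];ky=M[:,1]
def knobR(a,flip=True):
    a=np.radians(a);x=np.cos(a)*kx+np.sin(a)*ky
    if flip:x=-x
    return np.c_[x,np.cross(-n,x),-n]
E
python3 - <<'E'
from h import *
from station import viewer
go(0,0,0,Rt=knobR(37.6),world=K+.08*n)
a=[]
for nm in('side','top'):
    d=viewer.read_camera(nm);pickle.dump(d,open(nm+'.pkl','wb'))
    hsv=cv2.cvtColor(d['frame'],cv2.COLOR_RGB2HSV);m=((hsv[...,0]<8)|(hsv[...,0]>172))&(hsv[...,1]>150)&(hsv[...,2]>60)
    c=proj(d,K);yy,xx=np.nonzero(m);k=(abs(xx-c[0])<25)&(abs(yy-c[1])<25);print(nm,c,k.sum())
    # rectify pixels to the wing top plane, in knob coords
    im=np.zeros((400,400,3),np.uint8)
    g=(np.arange(400)-200)*.00025
    mp=np.array([[proj(d,K+.012*n+kx*-gy+ky*-gx) for gx in g[::8]] for gy in g[::8]],np.float32)
    mp=cv2.resize(mp,(400,400),interpolation=cv2.INTER_LINEAR)
    a.append(cv2.remap(d['frame'],mp[...,0],mp[...,1],cv2.INTER_CUBIC)[...,::-1])
cv2.imwrite('pics/p3.png',np.hstack(a))
E
```

```text
t 7.8 frame pos [-0.0946 -0.0239  0.1813] F [0.7 0.3 0.6] w 0.08721228542812819
dist 0.16878066184156756 shift/0.15 [-0.179  1.053  0.354]
turn/360 [ 0.0288 -0.0795 -0.0959] q [ 0.71  0.2  -1.01  1.57  0.17  1.46  1.2 ]
side [308.07412482 185.19469911] 189
top [225.1629939  217.06690103] 195
```

View pics/p3.png

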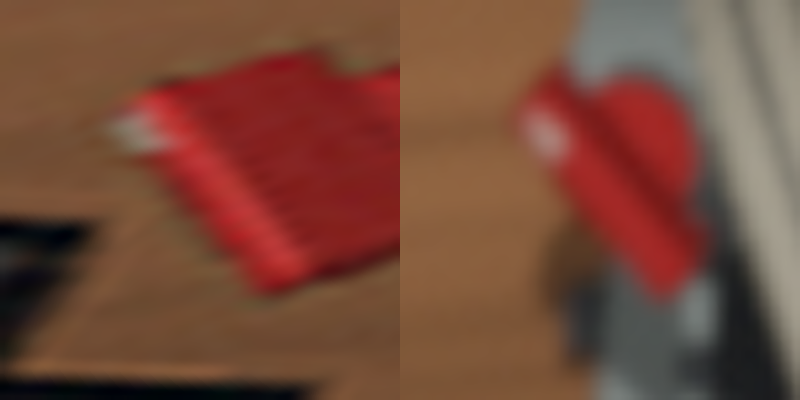

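Rectified onto the wing plane, the top view shows the wing from (135,110) to (265,285), which is 37° and centred within 1 mm of the expected point. The side view agrees at 39°. Next I'll orient the tool for the knob.

>>> {"fn": "arm_command", "kwargs": {
  "commands": [
    [[0,0,0,0,0.0048,-0.0133,-0.016],[0,0,0,0,0.0048,-0.0133,-0.016],[0,0,0,0,0.0048,-0.0133,-0.016],[0,0,0,0,0.0048,-0.0133,-0.016],[0,0,0,0,0.0048,-0.0133,-0.016]]
  ]
}}

```text
t: 8.4
tcp_pos: [0.5266, 0.0469, 0.2964]
tool_rot: [0.205, -0.215, 0.951, -0.082]
force: [-0.4, 1.1, -0.6]
grip_width: 0.0868
finger_force: 0.0
```

>>> {"fn": "arm_command", "kwargs": {
  "commands": [
    [[0.4,0,0,0,0.0048,-0.0133,-0.016],[0.4,0,0,0,0,0,0]]
  ]
}}

```text
t: 8.6
tcp_pos: [0.5248, 0.0462, 0.2949]
tool_rot: [0.241, -0.262, 0.929, -0.097]
force: [0.4, 0.3, -1.1]
grip_width: 0.0776
finger_force: 0.0
```

```bash
python3 -c "
from h import *
go(0,0,0,Rt=knobR(37.5),world=K+.06*n)
s,t=load()
# levelness: side view rail/board corners
cv2.imwrite('pics/p4.png',np.hstack([cv2.resize(t['frame'][175:250,205:345,::-1],None,fx=5.5,fy=5.5,interpolation=cv2.INTER_CUBIC)]))"
```

```text
t 8.6 frame pos [-0.0961 -0.0246  0.1799] F [ 0.3  0.4 -1.1] w 0.07764664963037644
dist 0.17687432746584866 shift/0.15 [-0.611  0.874  0.503]
turn/360 [-0.0006  0.0001 -0.0001] q [ 0.74 -0.35 -0.82  2.01 -0.19  0.86  2.09]
```

View pics/p4.png

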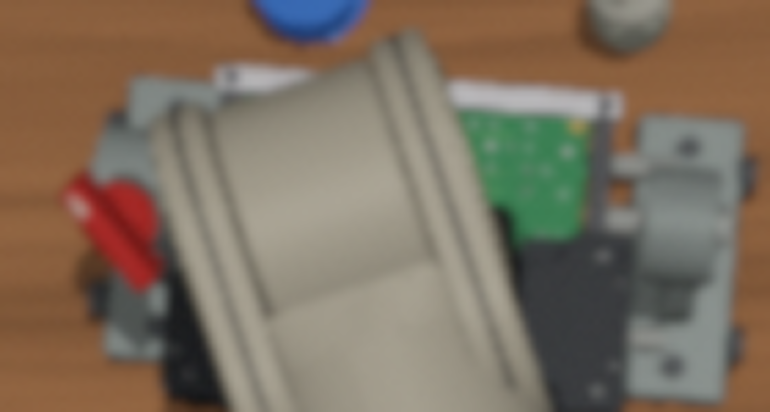

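>>> {"fn": "arm_command", "kwargs": {
  "commands": [
    [[0.35,-0.122,0.175,0.1,0,0,0],[0.35,-0.122,0.175,0.1,0,0,0],[0.35,-0.122,0.175,0.1,0,0,0],[0.35,-0.122,0.175,0.1,0,0,0],[0.35,-0.122,0.175,0.1,0,0,0]]
  ]
}}

```text
t: 9.1
tcp_pos: [0.5656, 0.1791, 0.2357]
tool_rot: [0.235, -0.26, 0.932, -0.097]
force: [-0.3, -1.6, 2.3]
grip_width: 0.0567
finger_force: 0.0
```

>>> {"fn": "arm_command", "kwargs": {
  "commands": [
    [[0.35,0,0,0,0,0,0]]
  ]
}}

```text
t: 9.2
tcp_pos: [0.5646, 0.1804, 0.2321]
tool_rot: [0.231, -0.262, 0.932, -0.092]
force: [-0.8, -0.3, 0.2]
grip_width: 0.057
finger_force: 0.0
```

```bash
python3 - <<'E'
from h import *
go(0,0,0,Rt=knobR(37.5),world=K-.002*n)
from station import viewer
a=[]
for nm,(r,c) in {'side':((160,295),(265,385)),'top':((150,270),(190,350))}.items():
    d=viewer.read_camera(nm);pickle.dump(d,open(nm+'.pkl','wb'))
    im=cv2.resize(d['frame'][r[0]:r[1],c[0]:c[1],::-1],None,fx=3,fy=3,interpolation=cv2.INTER_CUBIC)
    a.append(np.vstack([im,np.zeros((405-im.shape[0],im.shape[1],3),np.uint8)]))
cv2.imwrite('pics/p5.png',np.hstack(a))
E
```

```text
t 9.2 frame pos [-0.0704  0.1129  0.1171] F [-0.7 -0.3  0.2] w 0.05700674437377732
dist 0.07400662241797244 shift/0.15 [-0.11   0.102  0.47 ]
turn/360 [ 0.0019 -0.0026 -0.0004] q [ 0.84  0.08 -1.41  1.91  0.51  0.86  1.3 ]
```

View pics/p5.png

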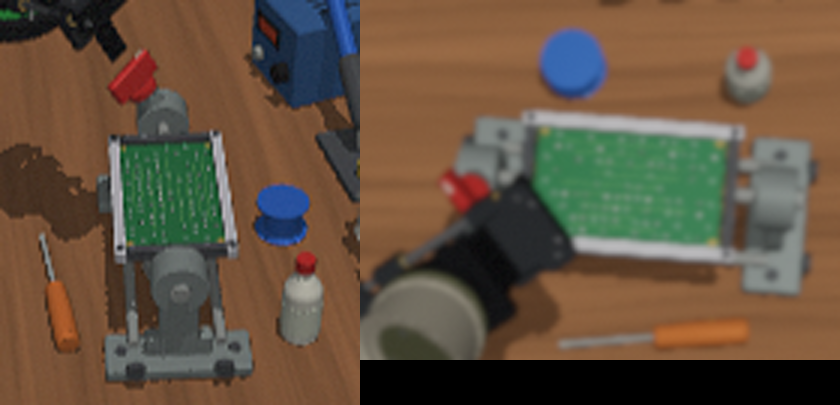

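The side view shows the board level with the solder side up. Its rail corners are at (117,143), (217,135), (233,245) and (120,248). In the top view they are at (530,118), (737,132) and (727,255). The gripper is near the knob.

>>> {"fn": "arm_command", "kwargs": {
  "commands": [
    [[0.35,-0.05,0.05,0,0.001,-0.0013,0],[0.35,-0.06,0.05,0,0.001,-0.0013,0],[0.35,0,0,0,0,0,0]]
  ]
}}

```text
t: 9.6
tcp_pos: [0.5692, 0.2014, 0.236]
tool_rot: [0.242, -0.264, 0.928, -0.1]
force: [-0.4, 0.3, -0.5]
grip_width: 0.0567
finger_force: 0.0
```

```bash
python3 - <<'E'
from h import *
go(0,0,0,Rt=knobR(37.5),world=K-.002*n)
s,t=load()
for a,b in [((217,135),(530,118)),((233,245),(737,132)),((120,248),(727,255))]:
    P,e=tri(s,(265+a[0]/3,160+a[1]/3),t,(190+(b[0]-360)/3,150+b[1]/3));print(np.round(M.T@(P-C),4),e)
E
```

```text
t 9.6 frame pos [-0.068   0.1343  0.121 ] F [-0.4  0.3 -0.5] w 0.05670761542155568
dist 0.07285685874476264 shift/0.15 [0.006 0.015 0.485]
turn/360 [-0.0015  0.0002  0.0007] q [ 0.73  0.13 -1.38  1.9   0.62  0.9   1.18]
[0.0576 0.0941 0.0041] 0.004515700915709591
[ 0.0569 -0.095   0.0076] 0.002675769703015721
[-0.056  -0.0948  0.009 ] 0.002727095641573348
```

The board is level to about 1°. Now descending on the knob.

>>> {"fn": "arm_command", "kwargs": {
  "commands": [
    [[0.35,0,0,0.1,0,0,0],[0.35,0,0,0.1,0,0,0],[0.35,0.003,0.015,0.08,0,0,0],[0.35,0,0,0,0,0,0]]
  ]
}}

```text
t: 10.0
tcp_pos: [0.5887, 0.1981, 0.1971]
tool_rot: [0.24, -0.263, 0.929, -0.101]
force: [-0.9, 0.2, -0.4]
grip_width: 0.0568
finger_force: 0.0
```

```bash
python3 -c "
from h import *
go(0,0,0,Rt=knobR(37.5),world=K-.002*n)"
```

```text
t 10.0 frame pos [-0.0483  0.133   0.0821] F [-0.9  0.1 -0.4] w 0.056758311284411445
dist 0.02927512517384247 shift/0.15 [-0.013  0.009  0.195]
turn/360 [-0.0015 -0.0004  0.0006] q [ 0.58  0.26 -1.27  1.91  0.8   0.89  1.06]
```

>>> {"fn": "arm_command", "kwargs": {
  "commands": [
    [[0.35,-0.006,0.005,0.065,0,0,0],[0.35,-0.006,0.005,0.065,0,0,0],[0.35,0,0,0.06,0,0,0],[0.35,0,0,0,0,0,0]]
  ]
}}

```text
t: 10.4
tcp_pos: [0.6041, 0.1992, 0.1731]
tool_rot: [0.241, -0.264, 0.929, -0.101]
force: [-0.5, 0.4, -0.3]
grip_width: 0.0562
finger_force: 0.0
```

>>> {"fn": "arm_command", "kwargs": {
  "commands": [
    [[1,0,0,0,0,0,0],[1,0,0,0,0,0,0],[1,0,0,0,0,0,0],[1,0,0,0,0,0,0]]
  ],
  "squeeze": 30
}}

```text
t: 10.8
tcp_pos: [0.604, 0.2003, 0.1734]
tool_rot: [0.242, -0.264, 0.928, -0.1]
force: [0.1, 1.3, -0.5]
grip_width: 0.0323
finger_force: 0.0
```

```bash
python3 -c "
from h import *
from station import robot
go(0,0,0,Rt=knobR(37.5),world=K-.002*n);print(robot.observe()['wrist_torque'],robot.observe()['finger_force'])"
```

```text
t 10.8 frame pos [-0.0333  0.1367  0.0584] F [-0.   1.3 -0.5] w 0.032253968268240986
dist 0.0021821688633313118 shift/0.15 [ 0.009 -0.008  0.008]
turn/360 [-0.0014  0.0001  0.0008] q [ 0.51  0.33 -1.21  1.91  0.89  0.89  1.  ]
[ 0.17656978  0.46053172 -0.00956243] 0.0
```

>>> {"fn": "arm_command", "kwargs": {
  "commands": [
    [[1,0,0,0,0,0,0],[1,0,0,0,0,0,0],[1,0,0,0,0,0,0],[1,0,0,0,0,0,0],[1,0,0,0,0,0,0]]
  ]
}}

```text
t: 11.3
tcp_pos: [0.6039, 0.2005, 0.173]
tool_rot: [0.241, -0.264, 0.928, -0.1]
force: [-1.4, 0.2, -0.3]
grip_width: 0.0127
finger_force: 29.8
```

```bash
python3 -c "
from h import *
from station import robot
go(0,0,0,Rt=knobR(37.5),world=K-.002*n);o=robot.observe();print(o['wrist_torque']@n,o['finger_force'])"
```

```text
t 11.3 frame pos [-0.0335  0.1369  0.058 ] F [-1.4  0.  -0.3] w 0.012701580087831055
dist 0.002163901028134515 shift/0.15 [ 0.008 -0.01   0.007]
turn/360 [-0.0013  0.      0.0009] q [ 0.51  0.33 -1.21  1.91  0.89  0.89  1.  ]
0.021932111074376287 29.82543557882309
```

>>> {"fn": "arm_command", "kwargs": {
  "commands": [
    [[1,0,0,0,0,0,0.015],[1,0,0,0,0,0,0.018],[1,0,0,0,0,0,0.018],[1,0,0,0,0,0,0.018]]
  ],
  "squeeze": 50
}}

```text
t: 11.7
tcp_pos: [0.6038, 0.2006, 0.173]
tool_rot: [0.257, -0.056, 0.964, -0.045]
force: [-0.3, 1.6, -0.9]
grip_width: 0.0126
finger_force: 49.8
```

```bash
python3 -c "
from h import *
from station import robot
go(0,0,0,Rt=knobR(37.5),world=K-.002*n);o=robot.observe();print(o['wrist_torque']@n,o['finger_force'])"
```

```text
t 11.7 frame pos [-0.0335  0.1371  0.058 ] F [-0.4  1.6 -0.9] w 0.01257581666810541
dist 0.0022847589916494635 shift/0.15 [ 0.003 -0.013  0.007]
turn/360 [-0.0012  0.0003 -0.0688] q [ 0.46  0.3  -1.14  1.91  0.85  0.86  0.58]
0.11954238036488556 49.798314571380615
```

>>> {"fn": "arm_command", "kwargs": {
  "commands": [
    [[1,0,0,0,0,0,0.018],[1,0,0,0,0,0,0.018],[1,0,0,0,0,0,0.018],[1,0,0,0,0,0,0.018]]
  ]
}}

```text
t: 12.1
tcp_pos: [0.6038, 0.2008, 0.173]
tool_rot: [0.261, 0.161, 0.952, 0.014]
force: [0.8, 1.8, -1.1]
grip_width: 0.0126
finger_force: 49.8
```

```bash
python3 -c "
from h import *
from station import robot
go(0,0,0,Rt=knobR(37.5),world=K-.002*n);o=robot.observe();print(o['wrist_torque']@n,o['finger_force'])"
```

```text
t 12.1 frame pos [-0.0335  0.1373  0.058 ] F [ 0.6  1.9 -1.1] w 0.012562037727740068
dist 0.002478138431521318 shift/0.15 [-0.004 -0.015  0.007]
turn/360 [-0.0011  0.0006 -0.1408] q [ 0.41  0.27 -1.08  1.91  0.82  0.84  0.15]
0.1758908826021115 49.79874908924103
```

>>> {"fn": "arm_command", "kwargs": {
  "commands": [
    [[1,0,0,0,0,0,0.014],[1,0,0,0,0,0,0.014],[1,0,0,0,0,0,0]]
  ]
}}

```text
t: 12.4
tcp_pos: [0.6038, 0.2009, 0.173]
tool_rot: [0.259, 0.243, 0.934, 0.036]
force: [2.0, 3.1, -2.8]
grip_width: 0.0129
finger_force: 49.9
```

```bash
cat > k.py <<'E'
from h import *
from station import robot
go(0,0,0,Rt=knobR(37.5),world=K-.002*n);o=robot.observe();print(o['wrist_torque']@n,o['finger_force'])
E
python3 k.py
```

```text
t 12.4 frame pos [-0.0336  0.1373  0.058 ] F [ 1.6  3.3 -2.8] w 0.012876479158301493
dist 0.0025220253678862516 shift/0.15 [-0.006 -0.014  0.007]
turn/360 [-0.001   0.0007 -0.1683] q [ 0.39  0.26 -1.06  1.91  0.81  0.84 -0.02]
-0.08523988365751298 49.85905587673187
```

>>> {"fn": "arm_command", "kwargs": {
  "commands": [
    [[1,0,0,0,0,0,0.012],[1,0,0,0,0,0,0.012]]
  ]
}}

```text
t: 12.6
tcp_pos: [0.6038, 0.2009, 0.173]
tool_rot: [0.255, 0.311, 0.914, 0.056]
force: [-0.2, 3.0, -2.4]
grip_width: 0.0126
finger_force: 49.8
```

```bash
python3 k.py
```

```text
t 12.6 frame pos [-0.0335  0.1374  0.058 ] F [-0.5  3.  -2.4] w 0.012567633752252103
dist 0.002554395885685592 shift/0.15 [-0.009 -0.013  0.007]
turn/360 [-0.001   0.0008 -0.192 ] q [ 0.38  0.26 -1.04  1.91  0.8   0.83 -0.16]
0.26246325656381686 49.81003403663635
```

>>> {"fn": "arm_command", "kwargs": {
  "commands": [
    [[1,0,0,0,0,0,0.012],[1,0,0,0,0,0,0.012]]
  ]
}}

```text
t: 12.8
tcp_pos: [0.6039, 0.2009, 0.173]
tool_rot: [0.251, 0.379, 0.888, 0.075]
force: [0.7, 2.6, -2.0]
grip_width: 0.0134
finger_force: 52.5
```

```bash
python3 k.py
```

```text
t 12.8 frame pos [-0.0335  0.1374  0.058 ] F [ 0.4  2.7 -2. ] w 0.013371319181921155
dist 0.0025957517911871335 shift/0.15 [-0.01  -0.012  0.007]
turn/360 [-0.0009  0.0009 -0.2159] q [ 0.36  0.25 -1.02  1.91  0.79  0.83 -0.31]
1.135959544322268 52.454529935494065
```

>>> {"fn": "arm_command", "kwargs": {
  "commands": [
    [[1,0,0,0,0,0,0.008],[1,0,0,0,0,0,0],[1,0,0,0,0,0,0]]
  ],
  "squeeze": 60
}}

```text
t: 13.1
tcp_pos: [0.6038, 0.2009, 0.173]
tool_rot: [0.249, 0.4, 0.879, 0.08]
force: [2.1, 3.0, -2.5]
grip_width: 0.0134
finger_force: 65.8
```

```bash
python3 k.py
```

```text
t 13.1 frame pos [-0.0335  0.1374  0.058 ] F [ 1.8  3.2 -2.5] w 0.01337978035147296
dist 0.00260491768531623 shift/0.15 [-0.011 -0.012  0.007]
turn/360 [-0.0009  0.001  -0.2234] q [ 0.35  0.25 -1.01  1.91  0.78  0.82 -0.35]
1.636370757033159 65.76570181176066
```

The torque has jumped from 0.26 to 1.6 N·m, so the knob is at its stop. I'll release and back off along the knob axis.

>>> {"fn": "arm_command", "kwargs": {
  "commands": [
    [[0.4,0,0,0,0,0,0],[0.4,0,0,0,0,0,0],[0.4,0,0,0,0,0,0],[0.4,0,0,0,0,0,0],[0.4,0,0,0,0,0,0]]
  ]
}}

```text
t: 13.6
tcp_pos: [0.6041, 0.1999, 0.1731]
tool_rot: [0.249, 0.402, 0.877, 0.08]
force: [0.4, -0.5, -0.7]
grip_width: 0.0454
finger_force: 0.0
```

>>> {"fn": "arm_command", "kwargs": {
  "commands": [
    [[0.4,0,0,-0.1,0,0,0],[0.4,0,0,-0.2,0,0,0],[0.4,0,0,-0.2,0,0,0],[0.4,0,0,-0.2,0,0,0],[0.4,0,0,0,0,0,0]]
  ]
}}

```text
t: 14.1
tcp_pos: [0.5514, 0.2083, 0.2678]
tool_rot: [0.251, 0.401, 0.877, 0.082]
force: [1.0, 0.0, -0.0]
grip_width: 0.0524
finger_force: 0.0
```

```bash
python3 k.py; python3 - <<'E'
from h import *
from station import viewer
a=[]
for nm,(r,c) in {'side':((160,295),(265,385)),'top':((150,270),(190,350))}.items():
    d=viewer.read_camera(nm);pickle.dump(d,open(nm+'.pkl','wb'))
    im=cv2.resize(d['frame'][r[0]:r[1],c[0]:c[1],::-1],None,fx=3,fy=3,interpolation=cv2.INTER_CUBIC)
    a.append(np.vstack([im,np.zeros((405-im.shape[0],im.shape[1],3),np.uint8)]))
cv2.imwrite('pics/p6.png',np.hstack(a))
E
```

```text
t 14.1 frame pos [-0.0865  0.1393  0.1528] F [ 1.   0.1 -0. ] w 0.05238119432580996
dist 0.10969246650216016 shift/0.15 [-0.003 -0.031  0.731]
turn/360 [-0.0009  0.002  -0.2239] q [ 0.51 -0.04 -1.11  1.89  0.39  0.89 -0.08]
-0.03710107582986971 0.0
```

View pics/p6.png

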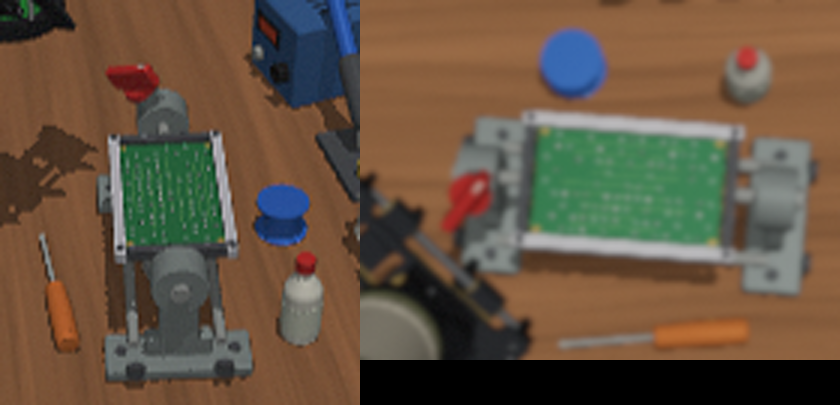

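The side view shows the board still level with the solder side up. In the top view the wing is turned clockwise at (468,200), the bystanders are unmoved and the gripper is clear.

```bash
python3 -c "
from station import robot
print(robot.finish_job())"
```

```text
the job is handed in; nothing more can be done
None
```

I turned the board level by its rail, solder side up (about 1° by camera), then tightened the red knob clockwise to its stop and handed the job in at about 14 s; nothing else on the bench appears to have moved.

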